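# Clip the hex keys on their rail and stow it

## Robot

A 7-joint arm with a two-finger parallel gripper is mounted at the origin on the work surface. World frame = base frame: x ahead of the robot, y to its left, z up, the work surface at z = 0. Lengths are in m, angles in rad, forces in N, time in s.
With the tool pointing down it reaches from about 0.425 to 1.025 m from the base axis. Payload 9.4 kg.
Tool frame: the origin (TCP) lies midway between the tips of the shut fingers; the grasp point (between the pads) lies arm.grip_depth behind it (arm.grip_depth is the distance from the TCP to the grasp point, in m); z points along the fingers, y is the direction in which the jaws open and shut (so a half turn about z gives the same grasp; the last joint's range is limited). The gripper opens to 85 mm and grips with 20 to 120 N. Pads are 22 mm wide; open, the fingers measure 114 mm over their backs; the gripper's body (76 mm by 85 mm) begins 54 mm behind the grasp point. The pads swing forward as they close: fully open they stand 13 mm farther back than shut.
Start: joints at [1.147, 0.599, -0.003, 1.599, 0.002, 0.943, -0.08], TCP at [0.246, -0.682, 0.204] pointing down, gripper open.
Joint ranges: [-2.57, 2.57], [-0.35, 1.97], [-1.29, 1.29], [0.11, 2.56], [-1.05, 4.19], [0.11, 1.86], [-2.63, 2.63]. Speed limits (rad/s): [2.22, 2.22, 3.01, 3.01, 3.14, 3.14, 3.14].

## Interface

Orientations are given as a rotation vector (axis times angle).
In Python, from cell import arm gives the robot as it stands. The module is installed in compiled form; this text tells all that it offers. Calls block until the motion is done:
- arm.move_pose(position, orientation): joint-space move of the TCP to a pose.
- arm.move_l(position, rot=None, feed=0.15, stop_force=None): straight line of the TCP; rot=None keeps the orientation; feed is the mean speed in m/s. With stop_force (N) it stops when the force on the tool has changed by that much, and returns True; else False.
- arm.movej(angles): joint-space move.
- arm.move_gripper(opening, effort=None): finger opening in m; effort is the grip in N (None keeps the last); returns when the fingers have stopped.
- arm.sleep(seconds).
- arm.solve_ik(position, orientation): joint angles nearest the present ones, or None.
- arm.get_state(): the state.
- arm.get_image(name): name is "scene" or "top" or "wrist"; returns a dict with "color" (420x560x3 uint8, blue, green, red), "fx", "fy", "cx", "cy" (pixels), "position" and "attitude" of the camera in the world. Camera axes: x right, y down, z forward; pixel columns grow to the right and rows downward; lengths in m; the calibration is good to about 2 mm. A picture is of the moment at which its call begins. There is no depth.
A pose or a line that the arm cannot do raises arm.PlanningError and nothing moves.
- arm.sign_off(): hands the job in, once; it reports no verdict.
Trained networks look in a picture, given as the dict that the camera call returned (one of the last four; its "shot" number tells which), for a name from the list of things; names that differ only in an ending like _2 or _b are one class to them, and where a whole thing is asked for, a point or a joint stands for the part that bears it (a point fixed in the world has none). Each returns a list of dicts, best first, with "score" (0 to 1); they miss things now and then, are a little off and sometimes report something else, mostly with a low value. They report only what shows in the picture. A call takes as long as a camera call. They do not tell look-alikes from the thing itself.
- arm.boxes_of(picture, name): "xyz" ([x, y, z] in m, in world coordinates, good to about 4 mm: the middle of the surface that is visible of it).
- arm.regions_of(picture, name): "mask" (420x560 bool, what is visible of it).
- arm.pinpoint(picture, name): "xyz" ([x, y, z] in m, in world coordinates, good to about 4 mm: a listed point, or the origin of a listed thing).
The state is a dict: "t": time; "qpos": joint angles; "qd": joint speeds; "joint_efforts": joint torques, N m; "position": TCP position; "ee_rot": TCP orientation; "ft_force": force on the tool from outside, world axes, zero at the start; "torque": the same for the moment, N m; "gripper_width": finger opening in m.
Only numpy, scipy, OpenCV 4.12 (cv2) and the standard library are available. Lean on these libraries where they do the work, as an engineer would, in place of code of your own. Each camera call takes 0.05 s, during which the arm holds its last target. There are 200 camera calls.

## Task

Draw the key carriage fully out by its black knob, then click every hex key lying on the white mat fully down into the spring clips of the carriage, one key to a clip place and roughly centred on it, bent ends away from the robot, in order of length with the longest on the knob's side (the place left over may be anywhere). Then push the carriage with all its keys fully home under the keeper bar, and leave the other things on the bench where they are.

Things in the scene. Friction and masses are not known exactly. Their poses are not given: they have to be found in the camera images.
- carriage (a joint): Position of the dock's carriage (m): 0 = pushed fully home (away from the robot, under the keeper bar), 0.100 = drawn fully out towards the robot. It slides level along clip3's x axis, with hard stops at both ends; about 2 to 3 N moves it and it stays where it is left.
- knob (a point): Centre of the black pull knob on the left wing of the carriage: a vertical cylinder 24 mm in diameter standing on the wing, its top 14 mm above this point, the wing's surface 34 mm below it. Moves with the carriage (z axis up; it lies 168 mm to the left (+y) and 50 mm nearer the robot (-x) than clip3, 28 mm higher).
- clip1 (a point): Where the centre of a key's shank lies when clicked home in place 1 (rightmost) of five like clip places on the carriage, 6 mm above its flat deck. x: along the clipped key, away from the robot; y: left; z: up. Place 2 is 46 mm to the left, and so on. Any place takes any key.
- clip2 (a point): Place 2. Each place has two spring clips, 25 to 37 mm before and behind the point along x; the fingers have 50 mm between them. A clip is a pair of sprung steel jaws: mouth 17 mm wide, 19 mm above the point, narrowing to 8 mm at 9 mm above the point.
- clip3 (a point): Place 3 (middle). A key pressed straight down with about 7 to 13 N spreads the jaws, drops onto the deck and is held; one that only lies in the mouths has its centre about 20 mm above the point. An upward pull of about 12 to 20 N takes a key out.
- clip4 (a point): Place 4. The fixed keeper bar crosses the carriage's path along y, 24 mm wide: its middle is 140 mm beyond the places' points (along x) when the carriage is out, 40 mm when home; underside 20 mm, top 30 mm above the points. Only keys clicked home pass under it.
- clip5 (a point): Place 5 (leftmost, next to the knob). Same axes and clips as the others.
- key1 (a point): Centre, half-way up, of the straight shank of dark steel L-shaped hex key 1: shank 110 mm long, 12 mm wide and 12 mm high, about 129 g. x runs along the shank to the bent end, z up; at the bent end the short arm goes 36 mm to the -y side, lying flat. Lies flat on the white mat (2 mm thick) at the start; None if absent.
- bend1 (a point): The bend of hex key 1, 49 mm along x from point key1.
- key2 (a point): Centre, half-way up, of the straight shank of dark steel L-shaped hex key 2: shank 124 mm long, 12 mm wide and 12 mm high, about 141 g. x runs along the shank to the bent end, z up; at the bent end the short arm goes 36 mm to the -y side, lying flat. Lies flat on the white mat (2 mm thick) at the start; None if absent.
- bend2 (a point): The bend of hex key 2, 56 mm along x from point key2.
- key3 (a point): Centre, half-way up, of the straight shank of dark steel L-shaped hex key 3: shank 138 mm long, 12 mm wide and 12 mm high, about 154 g. x runs along the shank to the bent end, z up; at the bent end the short arm goes 36 mm to the -y side, lying flat. Lies flat on the white mat (2 mm thick) at the start; None if absent.
- bend3 (a point): The bend of hex key 3, 63 mm along x from point key3.
- key4 (a point): Centre, half-way up, of the straight shank of dark steel L-shaped hex key 4: shank 152 mm long, 12 mm wide and 12 mm high, about 166 g. x runs along the shank to the bent end, z up; at the bent end the short arm goes 36 mm to the -y side, lying flat. Lies flat on the white mat (2 mm thick) at the start; None if absent.
- bend4 (a point): The bend of hex key 4, 70 mm along x from point key4.
- key5 (a point): Centre, half-way up, of the straight shank of dark steel L-shaped hex key 5: shank 166 mm long, 12 mm wide and 12 mm high, about 179 g. x runs along the shank to the bent end, z up; at the bent end the short arm goes 36 mm to the -y side, lying flat. Lies flat on the white mat (2 mm thick) at the start; None if absent.
- bend5 (a point): The bend of hex key 5, 77 mm along x from point key5.
- eyepiece: Bystander, to be left alone: black eyepiece, 50 mm tall, 52 mm across, standing beyond the mat. Origin at its underside.
- dropper: Bystander, to be left alone: white plastic bottle, 85 mm tall, 42 mm across, standing between the robot and the mat. Origin at its underside.
- beaker: Bystander, to be left alone: glass beaker, 85 mm tall, 68 mm across, beyond the mat. Origin at its underside.
- brush: Bystander, to be left alone: dusting brush, 150 mm long, lying beyond the mat. Origin at its underside.
- jar: Bystander, to be left alone: amber glass jar, 70 mm tall, 60 mm across, to the left of the pull knob. Origin at its underside.
Mind the look-alikes: they are no part of the job. What is shaped like the part that bears key5 but green or purple is not meant.

How it is judged:
By the outcome, as a careful person would: the job done as asked, in the order asked, and still so for the second after the job is handed in, with the robot touching nothing.
Of hexkey1, hexkey2, hexkey3, hexkey4, hexkey5 only 4 to 5 are there at a start; the rules pass over those that are not, and their reading is None.
At some moment in a run one of hexkey1, hexkey2, hexkey3, hexkey4, hexkey5 may be knocked a few centimetres aside while the robot is not near it.
Once in a run the grip may slacken for a moment while it holds something.
It also fails if it takes over 208 s, if anything falls off the work surface, if the arm or the gripper's body presses on something with over 40 N, if the wrist force passes 120 N, or if a joint passes its speed limit or range.

## Working session

There is one attempt and no reset: what is moved stays moved. The work goes in short steps, each a Python script; the robot and the scene stay as the last script left them, time stands still between calls to the robot, and variables do not carry over. Pictures are saved under pics/ and viewed, about 12 in all and at most 16, crops included, and the job is handed in when it is done.

```bash
mkdir -p pics; python3 - <<'E'
from cell import arm
import cv2,numpy as np
s=arm.get_state();print(s['t'],s['position'],s['ee_rot'],s['gripper_width'],arm.grip_depth)
for n in("scene","top"):
    p=arm.get_image(n);cv2.imwrite(f"pics/{n}0.png",p["color"]);print(n,p["position"],p["attitude"],p["fx"])
    for k in ["knob","clip1","clip3","clip5","key1","key2","key3","key4","key5","bend1","bend2","bend3","bend4","bend5","dropper","jar","beaker","eyepiece","brush"]:
        print(k,[(np.round(d["xyz"],3).tolist(),round(d["score"],2)) for d in arm.pinpoint(p,k)])
E
```

```text
0.0 [ 0.24618113 -0.68135605  0.20309831] [-3.09295094e+00 -5.41731031e-01  6.76551525e-04] 0.08546706036074646 0.0187
scene [1.03594818 0.74751864 1.35112265] [-0.83549893 -2.72059135  0.84109486] 486.2473964944814
knob [([0.558, 0.326, 0.054], 0.92)]
clip1 [([0.603, 0.195, 0.026], 0.9), ([0.608, 0.062, 0.023], 0.74), ([0.604, 0.108, 0.024], 0.73), ([0.601, 0.157, 0.022], 0.67), ([0.608, 0.242, 0.026], 0.6)]
clip3 [([0.603, 0.195, 0.026], 0.9), ([0.608, 0.062, 0.023], 0.74), ([0.604, 0.108, 0.024], 0.73), ([0.601, 0.157, 0.022], 0.67), ([0.608, 0.242, 0.026], 0.6)]
clip5 [([0.603, 0.195, 0.026], 0.9), ([0.608, 0.062, 0.023], 0.74), ([0.604, 0.108, 0.024], 0.73), ([0.601, 0.157, 0.022], 0.67), ([0.608, 0.242, 0.026], 0.6)]
key1 [([0.526, -0.06, 0.01], 0.75), ([0.517, -0.135, 0.003], 0.59), ([0.534, -0.283, 0.003], 0.58), ([0.295, -0.394, 0.006], 0.54), ([0.324, 0.152, 0.005], 0.48), ([0.76, -0.059, 0.001], 0.48)]
key2 [([0.526, -0.06, 0.01], 0.75), ([0.517, -0.135, 0.003], 0.59), ([0.534, -0.283, 0.003], 0.58), ([0.295, -0.394, 0.006], 0.54), ([0.324, 0.152, 0.005], 0.48), ([0.76, -0
[... 4565 characters left out ...]
0.326, 0.082, 0.007], 0.91), ([0.576, -0.143, 0.007], 0.85), ([0.357, -0.439, 0.005], 0.8), ([0.59, -0.054, 0.009], 0.72), ([0.612, -0.212, 0.01], 0.7), ([0.607, -0.291, 0.012], 0.7)]
bend5 [([0.326, 0.082, 0.007], 0.91), ([0.576, -0.143, 0.007], 0.85), ([0.357, -0.439, 0.005], 0.8), ([0.59, -0.054, 0.009], 0.72), ([0.612, -0.212, 0.01], 0.7), ([0.607, -0.291, 0.012], 0.7)]
dropper [([0.376, -0.222, 0.001], 0.73), ([0.516, -0.138, 0.007], 0.49), ([0.612, -0.211, 0.005], 0.16)]
jar [([0.495, 0.463, 0.002], 0.62), ([0.556, 0.321, 0.05], 0.56)]
beaker [([0.758, -0.055, -0.001], 0.65), ([0.577, -0.139, 0.009], 0.58)]
eyepiece [([0.724, -0.304, 0.003], 0.52)]
brush [([0.745, -0.19, 0.002], 0.67)]
```

View pics/top0.png

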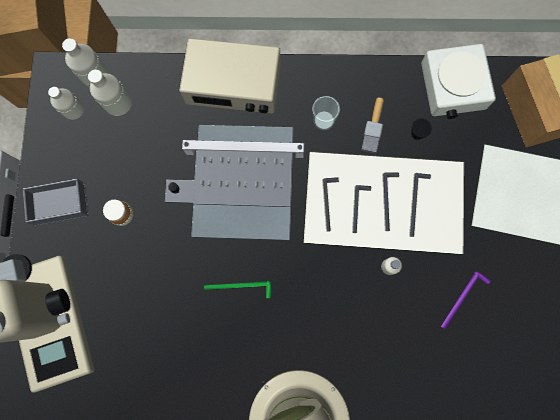

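View pics/scene0.png

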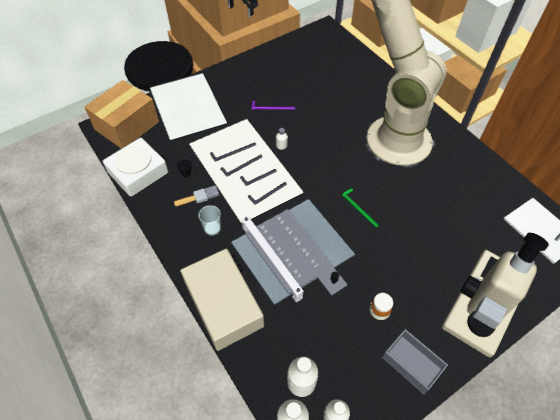

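The pictures show four dark keys on the mat in the top view, with shanks near px (327,205), (357,210), (388,203) and (414,206). The green (237,287) and purple (460,302) keys off the mat are look-alikes. The knob is at (174,188) and the keeper bar at row 146. I'll pull the carriage first and measure the key lengths from masks at the same time.

```bash
cat > h.py <<'E'
from cell import arm
import cv2,numpy as np
from scipy.spatial.transform import Rotation as R
def rot(psi): return (R.from_euler('z',psi)*R.from_euler('x',np.pi)).as_rotvec()
def st(m=''):
    s=arm.get_state();print(m,'t%.1f'%s['t'],np.round(s['position'],4),'w%.4f'%s['gripper_width'],'F',np.round(s['ft_force'],1));return s
def ray(p,uv,z):
    "pixels (N,2) -> world xy on plane z"
    uv=np.atleast_2d(uv).astype(float)
    d=np.c_[(uv[:,0]-p['cx'])/p['fx'],(uv[:,1]-p['cy'])/p['fy'],np.ones(len(uv))]
    d=R.from_rotvec(p['attitude']).apply(d) if np.size(p['attitude'])==3 else d@np.array(p['attitude']).T
    o=np.array(p['position']);return (o+d*((z-o[2])/d[:,2])[:,None])[:,:2]
def keys(p,z=0.014,lo=0.45):
    "key masks -> shank centre, yaw, length from a picture"
    out=[]
    for r in arm.regions_of(p,'key5'):
        m=r['mask'].astype(np.uint8)
        if r['score']<.3 or m.sum()<30: continue
        c=p['color'][m>0].mean(0)
        if c.max()>110 or c.max()-c.min()>40: continue
        vu=np.argwhere(m);q=ray(p,vu[:,::-1],z)
        out.append((q,r['score']))
    return out
def shank(q):
    "fit: shank line by median-based iteration, assumes shank roughly along x, bend at +x"
    lo,hi=np.percentile(q[:,0],[1,99])
    s=q[(q[:,0]>lo+.01)&(q[:,0]<hi-.022)]
    a,b=np.polyfit(s[:,0],s[:,1],1); psi=np.arctan(a)
    u=np.array([np.cos(psi),np.sin(psi)]);t=q@u;L=t.max()-t.min()
    o=np.array([0,b]);c=o+u*((t.max()+t.min())/2-o@u)
    return c,psi,L
E
python3 - <<'E'
from h import *
for n in('top','scene'):
    p=arm.get_image(n)
    for q,sc in keys(p):
        c,psi,L=shank(q);print(n,np.round(c,3),'psi %.3f L %.4f sc %.2f'%(psi,L,sc),len(q))
kx,ky=.557,.323
arm.move_pose([kx,ky,.16],rot(np.pi/2))
st('above')
print(arm.get_state()['qpos'].round(2) if hasattr(arm.get_state()['qpos'],'round') else arm.get_state()['qpos'])
p=arm.get_image('wrist');cv2.imwrite('pics/w1.png',p['color'])
print([(np.round(d['xyz'],3),d['score']) for d in arm.pinpoint(p,'knob')][:2])
E
```

```text
top [ 0.534 -0.282] psi -0.092 L 0.1637 sc 0.88 308
top [ 0.53  -0.059] psi 0.079 L 0.1356 sc 0.74 283
top [ 0.52  -0.134] psi -0.065 L 0.1237 sc 0.70 306
scene [ 0.531 -0.057] psi 0.084 L 0.1361 sc 0.73 176
scene [ 0.523 -0.131] psi -0.054 L 0.1150 sc 0.72 123
scene [ 0.543 -0.208] psi 0.016 L 0.1470 sc 0.59 175
above t5.9 [0.5575 0.3223 0.1599] w0.0850 F [ 0.2  0.2 -0.1]
[-0.18  0.63 -0.68  1.81  0.5   0.88 -1.09]
[(array([0.56 , 0.317, 0.054]), 0.72)]
```

```bash
python3 - <<'E'
from h import *
arm.move_l([.557,.320,.036],stop_force=12);st('down')
arm.move_gripper(.0,effort=40);s=st('grip')
p=s['position'].copy();p[0]-=.115
print(arm.move_l(p,feed=.05,stop_force=20));s2=st('pulled');print(s['position']-s2['position'])
arm.move_gripper(.05);st('open')
arm.move_l([s2['position'][0],.320,.16])
xk=s2['position'][0]
q=arm.get_image('top');cv2.imwrite('pics/t2.png',q['color'][120:320,130:450])
for n in('knob','clip3'):
    for d in arm.pinpoint(q,n):print(n,np.round(d['xyz'],3),round(d['score'],2))
arm.move_pose([.5,.153,.30],rot(0))
q=arm.get_image('wrist');cv2.imwrite('pics/w2.png',q['color'])
for n in('knob','clip3'):
    for d in arm.pinpoint(q,n):print(n,np.round(d['xyz'],3),round(d['score'],2))
E
```

```text
down t6.9 [0.5573 0.3205 0.0368] w0.0851 F [-0.   0.   0.3]
grip t7.6 [0.5571 0.32   0.0365] w0.0208 F [-1.4 -1.   5.1]
True
pulled t9.0 [0.4796 0.3211 0.0366] w0.0206 F [3.4 0.2 0.2]
[ 7.74461608e-02 -1.06525551e-03 -9.36900360e-05]
open t9.4 [0.4799 0.3218 0.0368] w0.0502 F [ 0.7 -0.1  0.3]
knob [0.479 0.322 0.051] 0.59
clip3 [0.528 0.244 0.028] 0.94
clip3 [0.527 0.111 0.026] 0.89
clip3 [0.527 0.201 0.023] 0.81
clip3 [0.523 0.063 0.027] 0.79
clip3 [0.527 0.154 0.026] 0.66
```

View pics/w2.png

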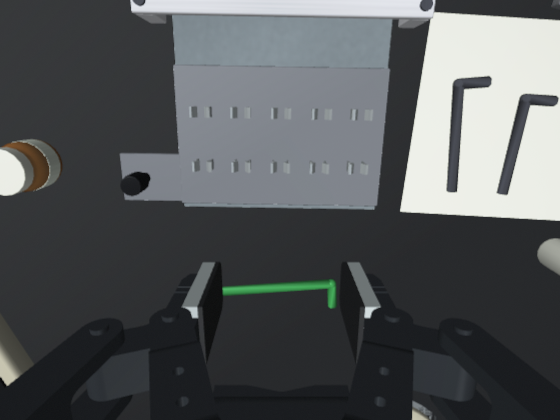

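Wrist view: the carriage is drawn out. The front clip row runs from px (202,166) to (357,169), the back row from (200,112) to (361,115), with the knob at (134,183). I'll turn these into positions and check them against the bar.

```bash
python3 - <<'E'
from h import *
q=arm.get_image('wrist');st()
c=q['color'];cv2.imwrite('pics/w3.png',cv2.resize(c[90:215,110:390],None,fx=2.8,fy=2.8,interpolation=cv2.INTER_CUBIC))
t=arm.get_image('top')
print('bar',ray(t,[[186,146],[302,148]],.054))
print('row f',ray(q,[[202,166],[357,169]],.043),'row b',ray(q,[[200,112],[361,115]],.043))
print('deck edge',ray(q,[[183,204],[376,207]],.018),'knob top',ray(q,[[129,185]],.066))
a=np.array
P=[]
for n in range(3):
    for d in arm.pinpoint(t if n<2 else q,'clip3'):
        x=d['xyz']
        if d['score']>.5 and x[1]>0:P.append(x)
P=a(P);print(P.round(3));print(np.polyfit(P[:,1],P[:,0],1))
E
```

```text
t11.6 [0.4996 0.1539 0.2989] w0.0503 F [0.2 0.  0.6]
bar [[0.66615706 0.29884108]
 [0.66475007 0.00388853]]
row f [[0.49775818 0.24435566]
 [0.49495448 0.06166459]] row b [[0.5591945  0.24301165]
 [0.5566936  0.06116311]]
deck edge [[0.44390354 0.27705307]
 [0.44090873 0.028649  ]] knob top [[0.47986414 0.32319947]]
[[0.531 0.062 0.023]
 [0.532 0.244 0.024]
 [0.531 0.062 0.023]
 [0.532 0.244 0.024]
 [0.528 0.2   0.022]
 [0.525 0.067 0.026]
 [0.528 0.108 0.028]
 [0.526 0.247 0.026]
 [0.528 0.155 0.024]]
[0.00568559 0.52785592]
```

View pics/w3.png

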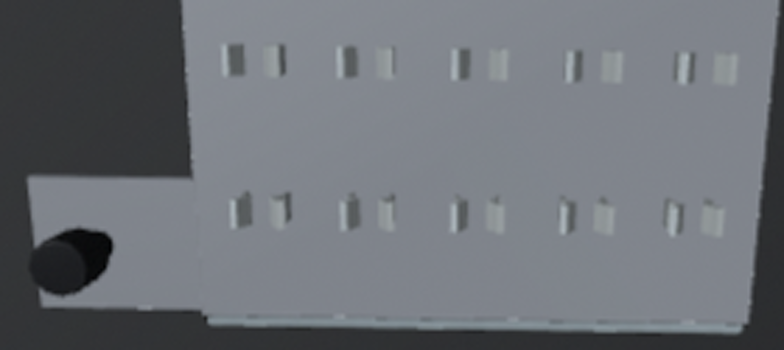

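```bash
cat >> h.py <<'E'
PSI=-.011; C3=np.array([.5275,.1528]); ZC=.024
LEN={2:.124,3:.138,4:.152,5:.166}
def place_xy(n,d=(0,0)): return C3+R.from_euler('z',PSI).as_matrix()[:2,:2]@np.array([d[0],(n-3)*.046+d[1]])
def find(cam,k):
    "shank centre and yaw of key k in a camera picture, by length"
    p=arm.get_image(cam);best=[]
    for q,sc in keys(p):
        c,psi,L=shank(q)
        print('  ',cam,c.round(4),'psi %.3f L %.4f'%(psi,L),round(sc,2));best.append((c,psi,L))
    return p,best
def pick(k,guess):
    arm.move_gripper(.05)
    arm.move_pose([guess[0]-.035,guess[1],.26],rot(0))
    p,b=find('wrist',k)
    b=[x for x in b if np.hypot(*(x[0]-guess))<.03 and abs(x[2]-LEN[k])<.012]
    if not b: cv2.imwrite('pics/lost%d.png'%k,p['color']);print('NOT FOUND');return False
    c,psi,_=b[0]
    arm.move_pose([*c,.08],rot(psi)); arm.move_l([*c,.005],feed=.08,stop_force=12); st('at key')
    arm.move_gripper(0,effort=90); st('gripped')
    arm.move_l([*c,.15],feed=.12); s=st('lifted')
    return s['gripper_width']>.005
def hover(n,d=(0,0)):
    x,y=place_xy(n,d); arm.move_pose([x,y,.15],rot(PSI)); arm.move_l([x,y,.055],feed=.1); return st('hover')
E
python3 - <<'E'
from h import *
print(pick(5,np.array([.534,-.284])))
hover(5)
p=arm.get_image('wrist');cv2.imwrite('pics/w4.png',p['color'])
E
```

```text
wrist [ 0.5297 -0.0663] psi 0.083 L 0.1383 0.97
   wrist [ 0.5395 -0.217 ] psi 0.035 L 0.1518 0.91
   wrist [ 0.5335 -0.2876] psi -0.106 L 0.1653 0.75
   wrist [ 0.52   -0.1404] psi -0.072 L 0.1233 0.6
at key t15.6 [ 0.5339 -0.2877  0.0054] w0.0499 F [ 0.5 -0.5  0.5]
gripped t16.1 [ 0.5336 -0.2876  0.0051] w-0.0000 F [-0.6  0.5 -0.2]
lifted t17.5 [ 0.5331 -0.2874  0.1493] w-0.0000 F [ 0.2 -0.  -0.5]
False
hover t20.5 [0.5288 0.245  0.0555] w0.0002 F [ 0.8 -0.2 -0.7]
```

View pics/w4.png

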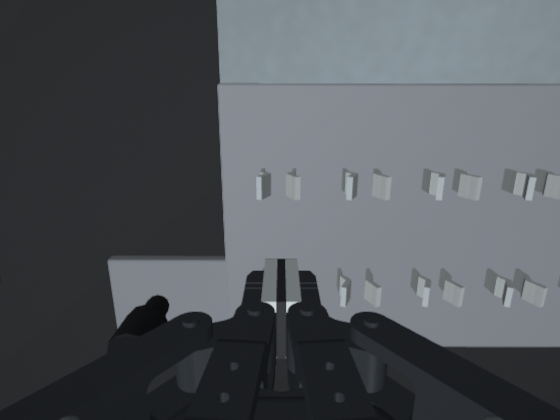

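The grip closed on nothing (w=0). The hover view does show the fingers (column 281) lined up with place 5's back clip (279,186). I'll look at the keys again.

```bash
python3 - <<'E'
from h import *
arm.move_l([.52,.2,.15])
arm.move_pose([.50,-.287,.26],rot(0))
p,b=find('wrist',5);cv2.imwrite('pics/w5.png',p['color']);find('top',5);find('scene',5)
E
```

```text
wrist [ 0.5297 -0.0665] psi 0.076 L 0.1391 0.94
   wrist [ 0.5337 -0.2875] psi -0.098 L 0.1663 0.93
   wrist [ 0.5136 -0.2162] psi 0.030 L 0.1504 0.84
   top [ 0.5352 -0.2817] psi -0.098 L 0.1646 0.78
   top [ 0.5286 -0.0596] psi 0.067 L 0.1328 0.69
   top [ 0.5199 -0.1339] psi -0.065 L 0.1231 0.65
   top [ 0.5131 -0.2096] psi 0.027 L 0.1522 0.65
   scene [ 0.5146 -0.2074] psi 0.028 L 0.1528 0.67
   scene [ 0.5241 -0.1311] psi -0.052 L 0.1163 0.64
   scene [ 0.5311 -0.0566] psi 0.074 L 0.1307 0.58
   scene [ 0.5363 -0.2786] psi -0.096 L 0.1651 0.48
```

View pics/w5.png

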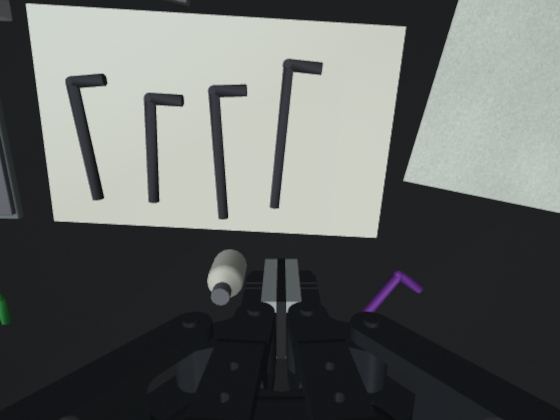

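Key 4 was knocked: its x went from 0.540 to 0.514. Key 5 hasn't moved, so the fingers must have closed above it. I'll touch the mat with shut fingers to find the true tip height.

```bash
python3 - <<'E'
from h import *
s=st()
p=arm.get_image('wrist')
Rc=R.from_rotvec(p['attitude'])
for z in(s['position'][2],s['position'][2]+.01,s['position'][2]+.02):
    v=Rc.inv().apply(np.r_[s['position'][:2],z]-p['position']);print('TCP proj',v[0]/v[2]*p['fx']+p['cx'],v[1]/v[2]*p['fy']+p['cy'])
arm.move_pose([.53,-.252,.06],rot(0))
print(arm.move_l([.53,-.252,-.006],feed=.03,stop_force=6));st('touch')
arm.move_l([.53,-.252,.06])
E
```

```text
t23.6 [ 0.5003 -0.2865  0.2599] w0.0000 F [-0.1  0.5 -0.2]
TCP proj 276.30860687837554 252.53163542336387
TCP proj 276.0703087589639 260.8675072455667
TCP proj 275.80462700786234 270.1612819012368
False
touch t26.8 [ 0.5301 -0.2521 -0.0059] w-0.0003 F [ 0.9  0.2 -0.8]
```

```bash
python3 - <<'E'
from h import *
arm.move_l([.53,-.252,.0],feed=.1)
print(arm.move_l([.53,-.252,-.03],feed=.02,stop_force=6));s=st('touch')
p=arm.get_image('wrist');cv2.imwrite('pics/w6.png',p['color'])
arm.move_l([.53,-.252,.06])
E
```

```text
True
touch t29.3 [ 0.53   -0.252  -0.0251] w-0.0002 F [0.2 0.2 7.3]
```

View pics/w6.png

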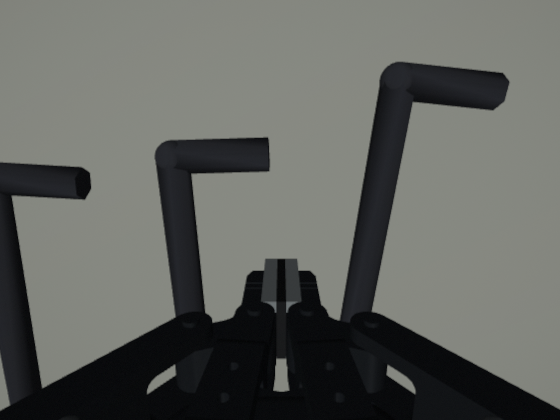

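The shut tips touch the mat at stated z = -0.025, so they sit about 27 mm above the stated TCP. In this view the tip is at (281,258), between key 4 (185,250) and key 5 (385,200). I'll use that offset from here on.

```bash
sed -i 's/\[\*c,.005\],feed=.08,stop_force=12/[*c,-.022],feed=.08,stop_force=10/; s/\[x,y,.055\],feed=.1/[x,y,.026],feed=.1/' h.py
python3 - <<'E'
from h import *
ok=pick(5,np.array([.534,-.286]));print(ok)
if ok:
    hover(5)
    p=arm.get_image('wrist');cv2.imwrite('pics/w7.png',p['color'])
E
```

```text
wrist [ 0.5135 -0.216 ] psi 0.029 L 0.1537 0.87
   wrist [ 0.5337 -0.2875] psi -0.098 L 0.1654 0.83
   wrist [ 0.5293 -0.0665] psi 0.078 L 0.1382 0.78
   wrist [ 0.5195 -0.1406] psi -0.065 L 0.1243 0.62
at key t33.7 [ 0.534  -0.2877 -0.0215] w0.0501 F [ 0.3 -0.3  0. ]
gripped t34.1 [ 0.5339 -0.2875 -0.0214] w0.0087 F [-1.   0.1  5.8]
lifted t35.7 [ 0.5333 -0.2873  0.1492] w0.0101 F [ 0.5  0.3 -2.7]
True
hover t39.0 [0.5289 0.245  0.0266] w0.0086 F [-0.2 -0.3 -2.9]
```

View pics/w7.png

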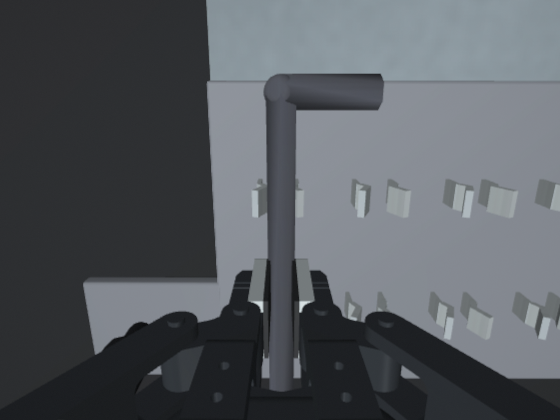

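Key 5 is held straight: its shank at column 281 against the place 5 back jaws centred near 279, an error under 1 mm. Pressing it in.

```bash
cat >> h.py <<'E'
def press(n,d=(0,0)):
    x,y=place_xy(n,d)
    r=arm.move_l([x,y,-.008],feed=.03,stop_force=28); st('pressed stop=%s'%r)
    arm.move_gripper(.028); arm.move_l([x,y,.06],feed=.12); st('released')
    arm.move_gripper(0,effort=90)      # tap the shank's middle down with shut fingers
    r=arm.move_l([x,y,.000],feed=.04,stop_force=22); st('tap stop=%s'%r)   # expect ~ .003
    arm.move_l([x,y,.10],feed=.15)
E
python3 - <<'E'
from h import *
press(5)
arm.move_l([.47,.23,.22])
p=arm.get_image('wrist');cv2.imwrite('pics/w8.png',p['color'])
E
```

```text
pressed stop=True t40.0 [ 0.5294  0.2455 -0.0034] w0.0088 F [ 0.3 -0.8  7.6]
released t41.0 [0.5284 0.2446 0.0598] w0.0285 F [-0.6  0.9 -0.4]
tap stop=True t42.7 [0.5291 0.2448 0.0048] w0.0002 F [ 0.5 -0.5  8.9]
```

View pics/w8.png

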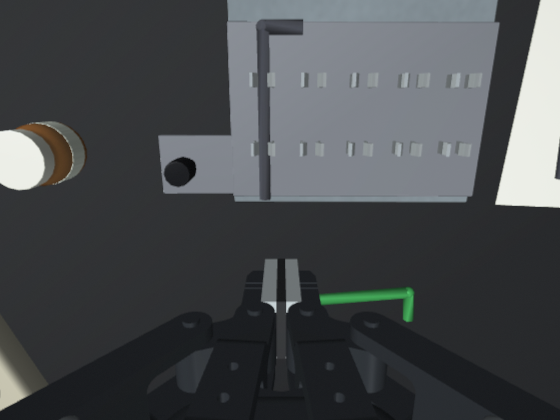

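Key 5 is clicked in: the tap puts its top at about 31 mm, against about 50 mm if it only lay in the mouths. It is centred, running from row 25 to 198 with the clips at rows 80 and 150. Next is key 4.

```bash
python3 - <<'E'
from h import *
ok=pick(4,np.array([.5136,-.214]));print(ok)
if ok:
    hover(4)
    p=arm.get_image('wrist');cv2.imwrite('pics/w9.png',p['color'])
E
```

```text
wrist [ 0.513  -0.2153] psi 0.029 L 0.1521 0.84
   wrist [ 0.5297 -0.0657] psi 0.070 L 0.1384 0.81
   wrist [ 0.5191 -0.1402] psi -0.053 L 0.1237 0.66
at key t49.0 [ 0.5133 -0.2155 -0.0215] w0.0496 F [ 1.2 -0.5 -0.2]
gripped t49.5 [ 0.5132 -0.2153 -0.0214] w0.0090 F [-2.1  0.6  7. ]
lifted t51.0 [ 0.5127 -0.2152  0.1493] w0.0088 F [-0.1 -0.6 -2. ]
True
hover t54.0 [0.5284 0.1989 0.0265] w0.0089 F [ 0.   0.8 -1.5]
```

View pics/w9.png

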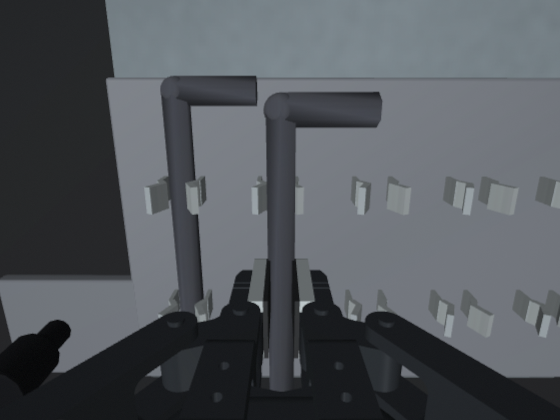

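Key 4 is held straight and centred between the place 4 jaws (252 to 303, key at 281). I'll press it in and fetch key 3.

```bash
python3 - <<'E'
from h import *
press(4)
ok=pick(3,np.array([.529,-.063]));print(ok)
if ok:
    hover(3)
    p=arm.get_image('wrist');cv2.imwrite('pics/w10.png',p['color'])
E
```

```text
pressed stop=True t54.9 [ 0.5291  0.1995 -0.0034] w0.0087 F [-0.1 -0.7  8.6]
released t55.9 [0.5278 0.1987 0.0598] w0.0284 F [ 0.   0.3 -0. ]
tap stop=True t57.6 [0.5286 0.1988 0.0048] w0.0002 F [ 0.7 -1.4 10.5]
   wrist [ 0.5199 -0.1384] psi -0.062 L 0.1234 0.95
   wrist [0.5297 0.2489] psi -0.100 L 0.1755 0.69
   wrist [0.5286 0.2072] psi -0.015 L 0.1591 0.65
   wrist [ 0.5298 -0.0642] psi 0.076 L 0.1390 0.6
at key t62.4 [ 0.53   -0.0642 -0.0216] w0.0501 F [-0.2 -0.4  0. ]
gripped t62.8 [ 0.5299 -0.0641 -0.0214] w0.0091 F [-1.4  0.4  7.8]
lifted t64.4 [ 0.5294 -0.0641  0.1494] w0.0088 F [-0.8 -0.  -1.4]
True
hover t66.7 [0.5278 0.1529 0.0265] w0.0088 F [-0.1 -0.1 -1.8]
```

View pics/w10.png

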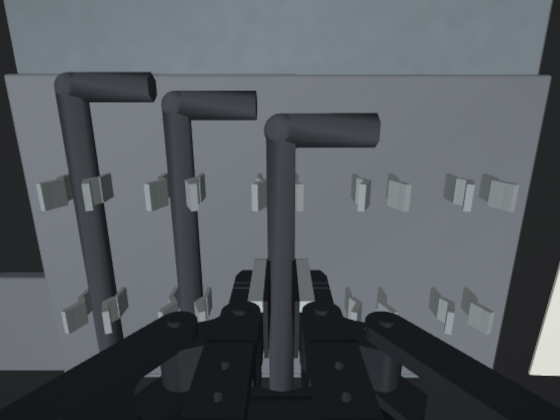

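Keys 5 and 4 are seated, and key 3 hovers centred over place 3 (column 281 between jaws 252 and 303). I'll press it in and fetch key 2.

```bash
python3 - <<'E'
from h import *
press(3)
ok=pick(2,np.array([.520,-.137]));print(ok)
if ok:
    hover(2)
    p=arm.get_image('wrist');cv2.imwrite('pics/w11.png',p['color'])
E
```

```text
pressed stop=True t67.6 [ 0.5283  0.1535 -0.0034] w0.0088 F [ 0.4 -0.8  7.6]
released t68.6 [0.5274 0.1527 0.0598] w0.0281 F [-0.9  0.2  0.2]
tap stop=True t70.3 [0.5281 0.1528 0.0048] w0.0001 F [ 0.8 -0.7  7.8]
   wrist [ 0.5196 -0.1393] psi -0.066 L 0.1241 0.77
   wrist [0.527  0.1618] psi -0.015 L 0.1446 0.57
at key t75.2 [ 0.5199 -0.1394 -0.0215] w0.0503 F [0.1 0.3 1.9]
gripped t75.6 [ 0.5198 -0.1393 -0.0214] w0.0088 F [-1.8  1.4  7.7]
lifted t77.2 [ 0.5192 -0.1392  0.1494] w0.0087 F [-0.3 -0.4 -1.3]
True
hover t79.5 [0.5273 0.1069 0.0265] w0.0088 F [ 0.   1.1 -2. ]
```

View pics/w11.png

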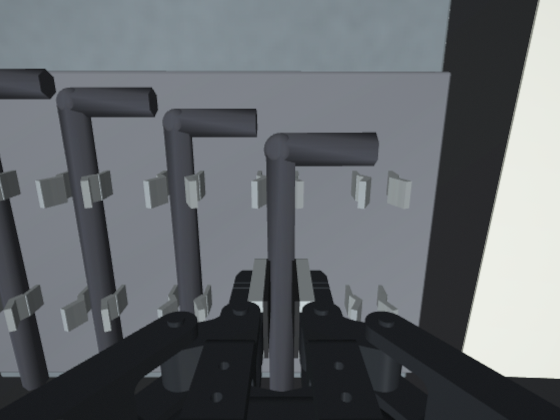

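```bash
python3 - <<'E'
from h import *
press(2)
arm.move_pose([.44,.18,.24],rot(PSI))
p=arm.get_image('wrist');cv2.imwrite('pics/w12.png',p['color'])
t=arm.get_image('top')
for d in arm.pinpoint(t,'key5')+arm.pinpoint(p,'key5'):print(np.round(d['xyz'],3),round(d['score'],2))
E
```

```text
pressed stop=True t80.5 [ 0.5279  0.1075 -0.0034] w0.0090 F [-0.3 -0.4  8.5]
released t81.5 [0.5268 0.1067 0.0598] w0.0279 F [-0.2  0.2  0.4]
tap stop=True t83.2 [0.5277 0.1068 0.0048] w-0.0002 F [-0.1 -0.7  9. ]
[ 0.297 -0.395  0.006] 0.9
[0.528 0.151 0.024] 0.65
[0.524 0.108 0.026] 0.6
[0.529 0.109 0.024] 0.91
[0.32  0.158 0.004] 0.91
[0.534 0.245 0.026] 0.89
[0.527 0.153 0.022] 0.84
[0.536 0.199 0.027] 0.65
```

View pics/w12.png

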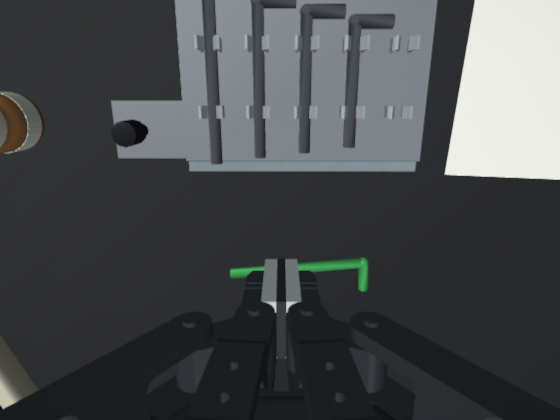

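All four keys are seated at the clip height, z about 24 mm. I'll grip the knob deeper, confirm the outer stop with a short pull, then push the carriage home.

```bash
python3 - <<'E'
from h import *
arm.move_gripper(.06)
arm.move_pose([.4795,.321,.10],rot(np.pi/2))
arm.move_l([.4795,.321,.004],feed=.1,stop_force=10);st('down')
arm.move_gripper(0,effort=60);s=st('grip');P=s['position'].copy()
print(arm.move_l(P+[-.012,0,0],feed=.03,stop_force=15));a=st('out stop')['position'].copy()
dx=np.array([np.cos(PSI),np.sin(PSI),0])
print(arm.move_l(P+.112*dx,feed=.05,stop_force=25));b=st('home')['position'].copy()
print('travel',b-a)
p=arm.get_image('top');print([np.round(d['xyz'],3) for d in arm.pinpoint(p,'knob')+arm.pinpoint(p,'clip3')])
E
```

```text
down t87.6 [0.4798 0.3213 0.0045] w0.0598 F [-0.2 -0.1  0.6]
grip t88.0 [0.4804 0.3213 0.0049] w0.0227 F [ 1.  -0.5  6.7]
True
out stop t88.2 [0.4798 0.3213 0.0049] w0.0226 F [1.2 0.1 2.4]
True
home t90.1 [0.5795 0.3199 0.005 ] w0.0229 F [-2.5 -0.3  6.4]
travel [ 9.96948029e-02 -1.40607973e-03  2.23300774e-05]
[array([0.631, 0.06 , 0.025]), array([0.627, 0.061, 0.023])]
```

Travel was 99.7 mm from stop to stop, so the carriage is fully home. Next: release, retreat and a final look.

```bash
python3 - <<'E'
from h import *
s=st();P=s['position']
arm.move_gripper(.05);s=st('open')
arm.move_l([s['position'][0],P[1],.20],feed=.12)
arm.move_pose([.45,.32,.25],rot(np.pi/2));st('away')
arm.sleep(.5)
t=arm.get_image('top');c=t['color'][90:310,120:500];cv2.imwrite('pics/t3.png',cv2.resize(c,None,fx=2,fy=2,interpolation=cv2.INTER_CUBIC))
for n in('knob','clip3','dropper','jar','beaker','eyepiece','brush'):print(n,[np.round(d['xyz'],3).tolist() for d in arm.pinpoint(t,n) if d['score']>.4])
E
```

```text
t90.2 [0.5796 0.3199 0.0049] w0.0226 F [-0.5 -1.4  7.2]
open t90.6 [0.5798 0.3196 0.0043] w0.0501 F [-0.2 -0.2 -0.5]
away t93.0 [0.4499 0.32   0.2504] w0.0499 F [ 0.2 -0.2  0.9]
knob [[0.58, 0.324, 0.05]]
clip3 [[0.627, 0.061, 0.023], [0.635, 0.244, 0.022], [0.622, 0.105, 0.024], [0.628, 0.152, 0.022], [0.627, 0.2, 0.023]]
dropper [[0.374, -0.224, 0.0]]
jar []
beaker [[0.761, -0.058, 0.002]]
eyepiece [[0.723, -0.302, 0.004]]
brush [[0.743, -0.19, -0.001], [0.759, -0.053, 0.002]]
```

View pics/t3.png

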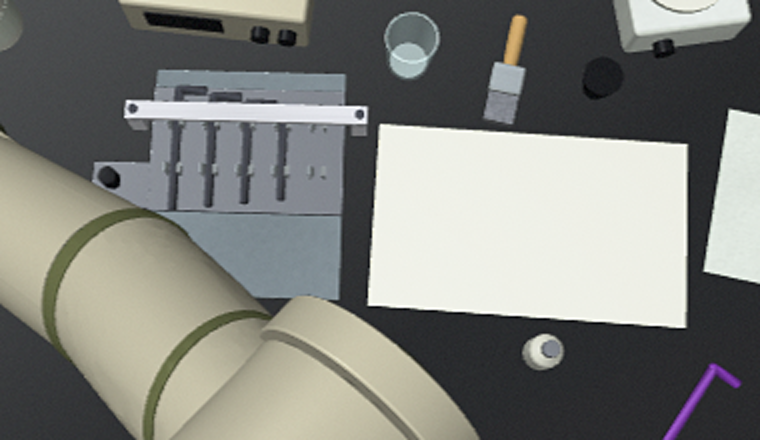

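The view shows four keys under the keeper bar (crop columns 175 to 280), longest next to the knob, and an empty mat.

```bash
python3 - <<'E'
from h import *
p=arm.get_image('scene');print([(np.round(d['xyz'],3),d['score']) for d in arm.pinpoint(p,'jar')])
arm.sign_off()
E
```

```text
[(array([0.495, 0.465, 0.003]), 0.93)]
the job is handed in; nothing more can be done
```

The job is done and handed in. I drew the carriage out by its knob and clicked the four keys on the mat (5, 4, 3 and 2) into places 5, 4, 3 and 2. Then I pushed the carriage home under the keeper bar. Key 1 was absent and place 1 is empty.

**Final checks:**
- **Seating:** pressing on each key put its top at about 31 mm, which means clicked in. A key lying in the mouths would read about 50 mm.
- **Carriage:** it travelled 99.7 mm between hard stops, and the last picture shows it home with the mat empty.
- **Other things:** the dropper, beaker, eyepiece, brush and jar measured where they started, within camera accuracy.

**Problems:**
- **Missed grasp:** my first grasp of key 5 closed above the key. The real fingertips sat about 27 mm higher than the stated TCP. I found this by touching the mat and corrected for it.
- **First pull on the knob:** it was made before that correction, so it held only the knob's top. A second, deeper grip moved out only 0.6 mm before stopping, so the carriage was fully out to within that.
- **Moved key:** key 4 was knocked about 26 mm during the run, so I located it again before gripping it.
- **Camera disagreement:** the cameras differed by up to about 9 mm sideways on the mat keys. I lined each key up with its clips in a close wrist view before pressing.

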